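# Hold a spread snap ring at the groove of a mixer spindle

## Robot

A 6-joint arm with a two-finger parallel gripper is mounted at the origin on the work surface; the furniture and walls round the work are solid. World frame = base frame: x ahead of the robot, y to its left, z up, the work surface at z = 0. Lengths are in m, angles in degrees, forces in N, time in s.
With the tool pointing down it reaches from about 0.275 to 1 m from the base axis. Payload 8.4 kg.
Tool frame: the origin (TCP) lies on the centre line of the jaws, within the pads' length; the fingertips stand ahead of it and the grasp point (between the pads) lies 11 mm behind it (bot.tip_extent is the y of the fingertips in the tool frame, in m); y points along the fingers, z is the direction in which the jaws open and shut, and the axes are right-handed (so a half turn about y gives the same grasp; the last joint's range is limited). The gripper opens to 85 mm and grips with 20 to 120 N. Pads are 22 mm wide; open, the fingers measure 114 mm over their backs; the gripper's body (76 mm by 85 mm) begins 54 mm behind the grasp point. The pads swing forward as they close: fully open they stand 13 mm farther back than shut.
Start: joints at [72.399, 20.225, 93.587, -0, 66.188, -0.138], TCP at [0.188, 0.596, 0.239] pointing down, gripper open.
Joint ranges: [-150.9, 150.9], [-52.94, 120.26], [3.33, 152.33], [-74.26, 254.26], [0, 154.13], [-172.89, 172.89]. Speed limits (degrees/s): [127.2, 127.2, 159.86, 180, 180, 180].

## Interface

Orientations are given as [roll, pitch, yaw] about the fixed x, y, z axes, in that order (R = Rz(yaw) Ry(pitch) Rx(roll)).
In Python, from cell import state, grab_frame, bot gives the robot as it stands. The module is installed in compiled form; this text tells all that it offers.
- The arm moves only by the shell command python3 -m crank 'ROWS' [OPENING]. ROWS is text: rows parted by semicolons, each of 4 numbers parted by spaces: the shift along the world's x, y, z in mm, then the turn about the world's z in degrees. In form: x y z roll; .... A call has exactly 8 rows; each row shifts and turns the commanded pose from where the row before left it; what a row does not reach is not made up. A row lasts 1/10 s, in which the tool goes at most 50 mm and 8.59 degrees, less where a joint would pass 70% of its speed; a pose out of reach is approached as far as the arm can. A call with a gripper value outside its range is refused whole. OPENING is the opening, from 0 (shut) to 1 (fully open), set as the call begins (- or left out, the last holds). The fingers move at their own pace and stop on an object; the grip force is fixed at half the most. Time passes only in rows, so rows that do not move let the fingers close, or fill a call up. It gives the time, the measured TCP pose, the force and the opening at its end, in the units of the state.
- state(): the state, without advancing time (a new reading comes with each control period).
- grab_frame(name): name is "scene" or "top" or "wrist"; returns a dict with "frame" (400x640x3 uint8, red, green, blue), "camera_matrix" (3x3 intrinsics, pixels), "world_to_cam" (4x4, takes a point from world to camera coordinates). Camera axes: x right, y down, z forward; pixel columns grow to the right and rows downward; lengths in m; the calibration is good to about 2 mm. A picture is of the moment at which its call begins. There is no depth.
- bot.job_done(): hands the job in, once; it reports no verdict.
The state is a dict: "time": time; "joint_pos": joint angles; "joint_vel": joint speeds; "joint_torque": joint torques, N m; "tcp_pos": TCP position; "orientation": TCP orientation; "contact_force": force on the tool from outside, world axes, zero at the start; "ft_torque": the same for the moment, N m; "grip_width": finger opening in m.
Only numpy, scipy, OpenCV 4.12 (cv2) and the standard library are available. Lean on these libraries where they do the work, as an engineer would, in place of code of your own. Each camera call takes 0.05 s, during which the arm holds its last target. There are 200 camera calls.

## Task

Assemble the mixer drive: put the toothed pulley over the upright spindle until it lies flat on the foot plate, let go of it, then put the plain spacer collar on top of the pulley and let go of it. Then take the upright ring-spreading pliers by the handles, squeeze them to spread the snap ring fully, bring the spread ring over the spindle's top from above and lower it to the middle of the groove, without forcing it against the spindle. Finish while holding: keep the pliers squeezed and upright with the ring spread round the groove, centred, touching neither spindle nor collar, and leave the other things on the bench alone.

Things in the scene. Friction and masses are not known exactly. Their poses are not given: they have to be found in the camera images.
- spindle: Fixed mixer drive: grey square foot plate 64 x 64 x 12 mm carrying an upright round steel spindle of 22 mm diameter, whose bevelled top is 64 mm above the bench. Its groove (18 mm diameter) runs from 40.5 to 54.5 mm above the bench. Origin: on the bench, on the spindle axis; z up.
- spindle_groove (a point): Middle of the spindle's groove, on its axis, 47.5 mm above the bench.
- pulley: Loose aluminium toothed pulley, a flat wide ring with dark tooth gaps round the rim: 56 mm outside diameter, 28 mm bore, 14 mm high, about 80 g, lying flat. Origin: centre of its underside. On the foot plate its underside is 12 mm above the bench.
- spacer: Loose plain aluminium spacer collar: 40 mm outside diameter, 28 mm bore, 14 mm high, about 50 g, lying flat. Origin: centre of its underside. On the pulley its underside is 26 mm and its top 40 mm above the bench.
- tool_rest: Fixed grey plastic rest for the pliers: plate 70 x 80 x 6 mm with two upright cheeks, 5 mm thick, 31 mm apart (at x = +-18 mm), reaching 18 mm above the bench; open at both y ends. Origin: centre of its underside. Lift the pliers 20 mm to clear the cheeks.
- pliers: Loose ring-spreading pliers, 110 g, 133 mm tall, upright in the rest on their ring: steel jaws down, black handles up. The levers lie at +y and -y and pivot on a bridge 65 mm up: pressing the handles together along the pliers' y axis swings the jaws apart. Yaw varies within +-0.5 rad. Origin: ring centre at its underside (6 mm above the bench in the rest); z up to the handles.
- ring_centre (a point): Centre of the dark split ring on the jaws, at half its height, 3 mm above the pliers' origin. Ring 6 mm high; closed 19 mm inside, 34 mm outside, gaps at +x and -x. Fully spread, each half has moved 9 mm outwards: about 5 mm free all round a centred 22 mm spindle. Above the ring the space between the jaws is open up to 58 mm over its underside.
- pliers_grip (a point): Where to grip: midway between the handles, 113 mm above the pliers' origin. Handles 16 mm wide along x, reaching 91 to 133 mm up; here 40 mm over their outsides when released, 27 mm (then parallel) when fully squeezed. Springs resist with 3 N at first, 8 N at the end, where hard stops take any more; a grip of 15 to 30 N spreads the ring and carries the pliers.
- pliers_left (a joint): Angle of the pliers' +y lever: 0 released, 0.14 rad fully squeezed (ring half fully spread).
- pliers_right (a joint): Angle of the pliers' -y lever: 0 released, 0.14 rad fully squeezed (ring half fully spread).
- cal_weight: Bystander: brass calibration weight with a knob, 22 mm wide, 38 mm high; origin at its underside. Leave alone.
- jar: Bystander: small glass jar with a red lid, 42 mm wide, 56 mm high; origin at its underside. Leave alone.

How it is judged:
By the outcome, as a careful person would: the job done as asked, in the order asked, and still so for the second after the job is handed in, while the arm keeps its last pose, push and grip.
It also fails if it takes over 64 s, if anything falls off the work surface, if the arm or the gripper's body presses on something with over 40 N, if the wrist force passes 120 N, or if a joint passes its speed limit or range.

## Working session

There is one attempt and no reset: what is moved stays moved. The work goes in short steps, Python scripts to look and compute and a shell command to move; the robot and the scene stay as the last step left them, time stands still between calls to the robot, and variables do not carry over. Pictures are saved under pics/ and viewed, about 8 in all and at most 12, crops included, and the job is handed in when it is done.

```bash
mkdir -p pics; cat > h.py <<'E'
import numpy as np, cv2
from cell import state, grab_frame, bot
def shot(name, fn=None):
    f=grab_frame(name)
    if fn: cv2.imwrite('pics/'+fn, f['frame'][:,:,::-1])
    np.savez('/tmp/'+name+'.npz', **f)
    return f
def ray(f,u,v,z):
    K=np.array(f['camera_matrix']);T=np.array(f['world_to_cam'])
    d=T[:3,:3].T@np.linalg.solve(K,[u,v,1.]); c=-T[:3,:3].T@T[:3,3]
    return c+d*(z-c[2])/d[2]
def proj(f,p):
    K=np.array(f['camera_matrix']);T=np.array(f['world_to_cam'])
    q=K@(T[:3,:3]@np.array(p)+T[:3,3]); return q[:2]/q[2]
E
python3 - <<'E'
from h import *
print(state(), bot.tip_extent)
a=shot('scene','s1.png');b=shot('top','t1.png')
for f in(a,b):
    T=f['world_to_cam'];print(-T[:3,:3].T@T[:3,3],T[2,:3],f['camera_matrix'][0,0])
E
```

```text
{'time': 0.0, 'joint_pos': array([ 7.23964193e+01,  2.02624291e+01,  9.36287747e+01, -2.63971598e-04,
        6.61869656e+01, -1.36323062e-01]), 'joint_vel': array([-0.11404562, -0.01200943, -0.0862881 , -0.04675209, -0.00786585,
        0.04157149]), 'joint_torque': array([ 6.22745065e-04, -6.05263567e+01, -3.42072415e+01,  2.01755847e-04,
        9.30825539e-03,  5.69188430e-06]), 'tcp_pos': array([0.18745148, 0.595749  , 0.23856454]), 'orientation': array([-9.00781698e+01, -5.53655097e-05, -1.74671509e+01]), 'contact_force': array([-0.56866371, -0.90828159, -0.43816698]), 'ft_torque': array([ 0.03378046,  0.00316658, -0.02387309]), 'grip_width': 0.08552127103101295} 0.008
[ 0.0795923  -0.39717185  0.78650816] [ 0.37665953  0.60414534 -0.70223643] 464.53028843307555
[0.31985958 0.20571179 1.09058523] [ 0.1370123  -0.00771393 -0.99053931] 488.5422771280816
```

View pics/t1.png

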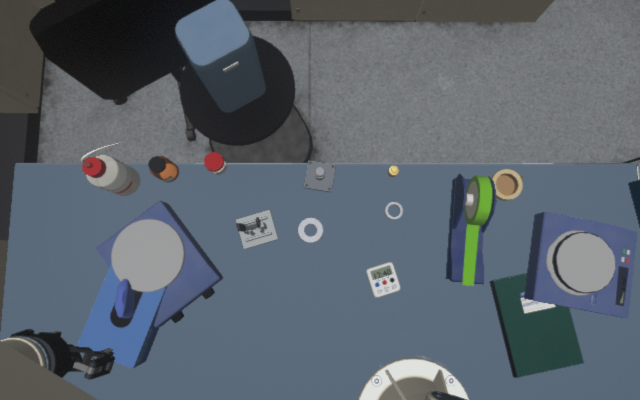

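View pics/s1.png

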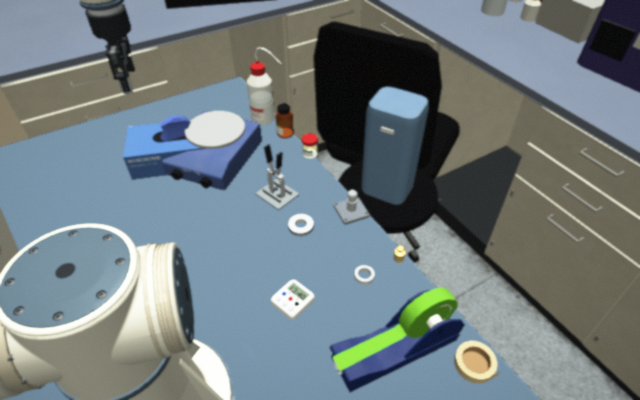

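The top view shows the spindle at about (320,173), pulley (311,230), spacer (394,210), pliers in the rest (257,230), weight (394,170) and jar (215,160).

```bash
python3 - <<'E'
from h import *
f=dict(np.load('/tmp/top.npz')); g=dict(np.load('/tmp/scene.npz'))
hsv=cv2.cvtColor(f['frame'],cv2.COLOR_RGB2HSV)
def blob(cx,cy,r,m,z,n):
    w=np.zeros(m.shape,np.uint8);w[cy-r:cy+r,cx-r:cx+r]=1
    k=(m&(w>0)).astype(np.uint8)
    c=max(cv2.findContours(k,cv2.RETR_EXTERNAL,cv2.CHAIN_APPROX_NONE)[0],key=cv2.contourArea)
    (u,v),(a,b),an=cv2.minAreaRect(c); e=cv2.minEnclosingCircle(c)
    print(n,(round(u,1),round(v,1)),a,b,an,ray(f,u,v,z).round(4), 'scene px',proj(g,ray(f,u,v,z)).round())
m=hsv[...,1]<75
br=m&(hsv[...,2]>130)
blob(311,230,20,br,.014,'pulley');blob(394,211,14,br,.014,'spacer')
blob(257,230,28,m&(hsv[...,2]>90),.006,'rest');blob(320,177,22,m&(hsv[...,2]>60),.012,'foot')
print('spindle top', ray(f,320,172.5,.064), ray(f,394,171,.02), ray(f,215,160,.05))
big=np.hstack([cv2.resize(f['frame'][y-35:y+35,x-35:x+35],(390,390),interpolation=2) for x,y in((257,230),(320,180))])
cv2.imwrite('pics/c1.png',big[:,:,::-1])
E
```

```text
pulley (310.5, 229.5) 25.0 25.0 90.0 [0.3999 0.2198 0.014 ] scene px [301. 223.]
spacer (394.0, 210.0) 18.0 18.0 90.0 [0.4433 0.0345 0.014 ] scene px [365. 273.]
rest (256.5, 229.5) 54.99999237060547 54.99999237060547 90.0 [0.4005 0.3397 0.006 ] scene px [277. 193.]
foot (319.5, 176.5) 43.0 43.0 90.0 [0.5191 0.1999 0.012 ] scene px [350. 209.]
spindle top [0.51813938 0.19911688 0.064     ] [0.53022827 0.03363492 0.02      ] [0.54818001 0.42691497 0.05      ]
```

View pics/c1.png

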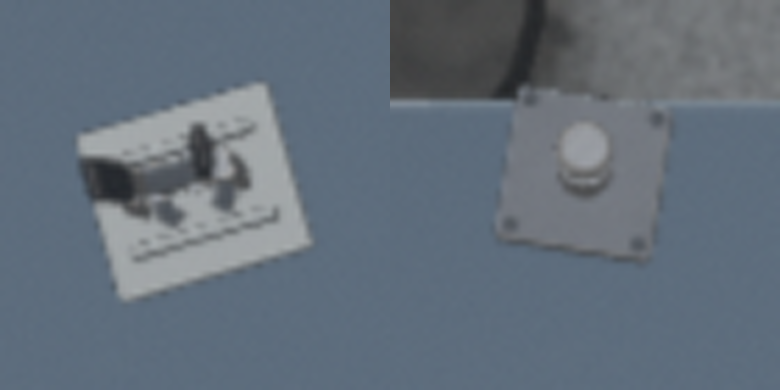

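```bash
python3 - <<'E'
from h import *
f=dict(np.load('/tmp/top.npz'))
P=lambda u,v,z:print(ray(f,u,v,z).round(4))
o=np.array([285,145]);s=390/70
P(*(o+np.array([195,173.5])/s-.4),.012);P(*(o+np.array([196,145])/s-.4),.064)
o=np.array([222,195]);P(*(o+np.array([195,190])/s-.4),.006)
E
python3 -m crank '20 -35 0 0;20 -35 0 0;20 -35 0 0;20 -35 0 0;20 -35 0 0;20 -35 0 0;20 -35 0 0;20 -35 0 0' 1
python3 -m crank '13 -24 0 0;13 -24 0 0;13 -24 0 0;13 -24 -15 0;0 0 -25 0;0 0 -25 0;0 0 -20 0;0 0 0 0'
python3 - <<'E'
from h import *
f=shot('wrist','w1.png');print(state()['tcp_pos'],state()['orientation'])
print(proj(f,[.4,.22,.014]), proj(f,[.519,.2,.064]))
E
```

```text
[0.5208 0.1997 0.012 ]
[0.5222 0.1996 0.064 ]
[0.4023 0.3395 0.006 ]
time: 0.9
tcp_pos: [0.3479, 0.3146, 0.2392]
orientation: [-90.0, 0.0, -17.4]
contact_force: [0.7, 0.2, 0.2]
grip_width: 0.0856
time: 1.7
tcp_pos: [0.3978, 0.2191, 0.152]
orientation: [-90.2, 0.2, -17.5]
contact_force: [0.0, -0.4, -0.1]
grip_width: 0.0852
[0.39869124 0.21967212 0.15342754] [-90.12400198   0.11810938 -17.46921177]
[325.22445302 197.52245594] [343.48233584 339.43814078]
```

View pics/w1.png

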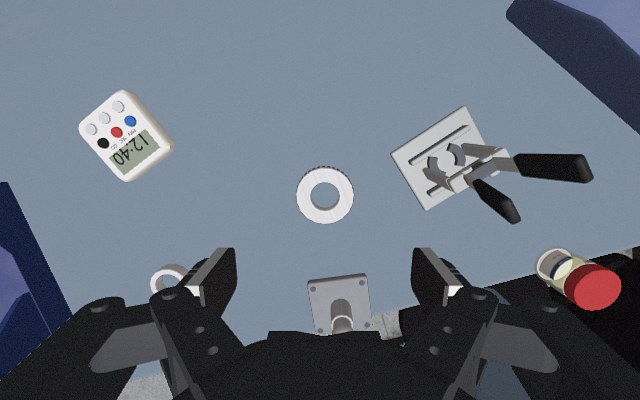

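The wrist view shows the pulley at (325,195), foot plate near (341,304), spindle top near (342,322), and the pliers at right. I'll measure the pulley here.

```bash
python3 - <<'E'
from h import *
f=dict(np.load('/tmp/wrist.npz'))
hsv=cv2.cvtColor(f['frame'],cv2.COLOR_RGB2HSV)
k=np.zeros((400,640),np.uint8);k[150:240,280:370]=((hsv[...,1]<45)&(hsv[...,2]>140))[150:240,280:370]
c=max(cv2.findContours(k,0,1)[0],key=cv2.contourArea);e=cv2.fitEllipse(c);print(e,ray(f,*e[0],.014))
for p in[(308,283),(367,273),(373,332),(342,322)]:print(p,ray(f,*p,.012),ray(f,*p,.064))
E
```

```text
((324.41796875, 195.53541564941406), (55.44374465942383, 56.956607818603516), 87.49676513671875) [0.39789234 0.21984561 0.014     ]
(308, 283) [0.48337081 0.17502892 0.012     ] [0.45550627 0.18716965 0.064     ]
(367, 273) [0.49059983 0.23727018 0.012     ] [0.46136822 0.23764051 0.064     ]
(373, 332) [0.56202691 0.22469026 0.012     ] [0.51928778 0.22743958 0.064     ]
(342, 322) [0.53959827 0.19566198 0.012     ] [0.5011006  0.20390081 0.064     ]
```

```bash
python3 -m crank '0 0 -25 0;0 0 -25 0;0 0 -25 0;0 0 -25 0;0 0 -20 0;0 0 -10 0;0 0 -7 0;0 0 0 0'
python3 -m crank '0 0 0 0;0 0 0 0;0 0 0 0;0 0 0 0;0 0 0 0;0 0 0 0;0 0 0 0;0 0 0 0' 0.5
python3 -c "
from h import *
print(bot.tip_extent,state()['grip_width'])"
```

```text
time: 2.55
tcp_pos: [0.3998, 0.2204, 0.0174]
orientation: [-90.0, -0.0, -17.5]
contact_force: [-0.7, 0.2, -0.4]
grip_width: 0.0854
time: 3.35
tcp_pos: [0.4014, 0.2214, 0.02]
orientation: [-89.8, -0.2, -17.5]
contact_force: [-4.5, 0.1, 34.3]
grip_width: 0.0424
0.008 0.04235405831009031
```

The tips stand back when the gripper is open, so the fingers closed on top of the pulley. I'll raise, reopen and check the pulley again.

```bash
python3 -m crank '0 0 20 0;0 0 20 0;0 0 20 0;0 0 20 0;0 0 20 0;0 0 20 0;0 0 10 0;0 0 0 0'
python3 -m crank '0 0 0 0;0 0 0 0;0 0 0 0;0 0 0 0;0 0 0 0;0 0 0 0;0 0 0 0;0 0 0 0' 0.85
python3 - <<'E'
from h import *
f=shot('wrist','w2.png');print(state()['tcp_pos'])
hsv=cv2.cvtColor(f['frame'],cv2.COLOR_RGB2HSV)
k=np.zeros((400,640),np.uint8);k[150:240,280:370]=((hsv[...,1]<45)&(hsv[...,2]>140))[150:240,280:370]
c=max(cv2.findContours(k,0,1)[0],key=cv2.contourArea);e=cv2.fitEllipse(c);print(e,ray(f,*e[0],.014))
E
```

```text
time: 4.15
tcp_pos: [0.4004, 0.2207, 0.1487]
orientation: [-89.9, -0.1, -17.5]
contact_force: [0.0, -0.2, -0.6]
grip_width: 0.0428
time: 4.95
tcp_pos: [0.3996, 0.2202, 0.1473]
orientation: [-90.0, -0.0, -17.5]
contact_force: [-0.6, 0.7, -0.0]
grip_width: 0.0725
[0.39957423 0.22020813 0.14729076]
((322.34619140625, 194.61729431152344), (56.56338882446289, 57.72105026245117), 84.34856414794922) [0.39773063 0.22000079 0.014     ]
```

```bash
python3 -m crank '-1 0 -25 0;0 0 -25 0;0 0 -25 0;0 0 -25 0;0 0 -20 0;0 0 -10 0;0 0 -7 0;0 0 -2 0'
python3 -m crank '0 0 0 0;0 0 0 0;0 0 0 0;0 0 0 0;0 0 0 0;0 0 0 0;0 0 0 0;0 0 0 0' 0.55
```

```text
time: 5.8
tcp_pos: [0.3986, 0.2202, 0.0081]
orientation: [-90.0, 0.0, -17.5]
contact_force: [-0.5, 0.7, 0.7]
grip_width: 0.0725
time: 6.6
tcp_pos: [0.3989, 0.2204, 0.0096]
orientation: [-89.9, -0.0, -17.5]
contact_force: [-1.3, -1.5, 9.9]
grip_width: 0.0536
```

```bash
python3 -m crank '0 0 5 0;0 0 10 0;0 0 20 0;0 0 20 0;0 0 20 0;0 0 20 0;0 0 10 0;0 0 0 0'
python3 - <<'E'
from h import *
f=shot('wrist','w3.png');g=shot('top');a=shot('scene');s=state();print(s['tcp_pos'],s['grip_width'],s['contact_force'])
c=[cv2.resize(f['frame'][150:400,170:470],(480,400))]
cx,cy=map(int,proj(g,[.46,.2,.05]));c.append(cv2.resize(g['frame'][cy-40:cy+40,cx-32:cx+32],(320,400)))
cv2.imwrite('pics/c2.png',np.hstack(c)[:,:,::-1]);print(cx,cy)
E
```

```text
time: 7.4
tcp_pos: [0.3995, 0.2207, 0.115]
orientation: [-89.9, -0.1, -17.5]
contact_force: [0.2, 0.3, -1.1]
grip_width: 0.0533
[0.39814073 0.21996759 0.11276539] 0.05340921260653472 [-1.0324517   0.28868264 -0.16976956]
319 200
```

View pics/c2.png

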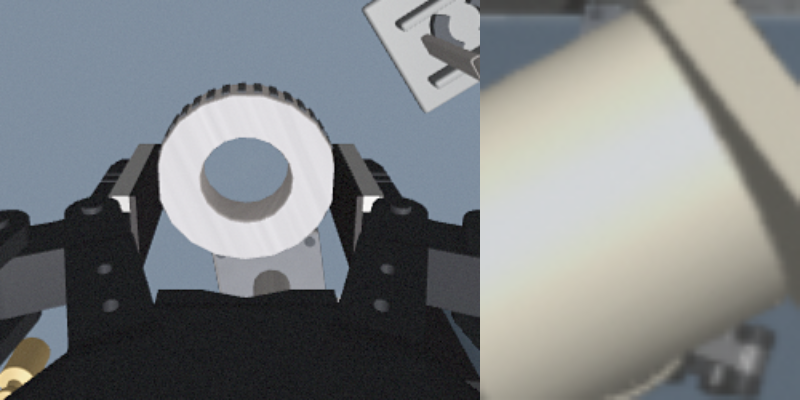

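The pulley is held level between the pads, slightly off pad centre. Next I'll refine the spindle position from the first pictures and the pulley's offset in the hand.

```bash
python3 - <<'E'
from h import *
f=dict(np.load('/tmp/wrist.npz'));T=f['world_to_cam'];print('cam',-T[:3,:3].T@T[:3,3])
hsv=cv2.cvtColor(f['frame'],cv2.COLOR_RGB2HSV)
k=((hsv[...,1]<30)&(hsv[...,2]>185)).astype(np.uint8);k[:190]=0;k[330:]=0;k[:,:265]=0;k[:,385:]=0
c=max(cv2.findContours(k,0,1)[0],key=cv2.contourArea);e=cv2.fitEllipse(c);p=state()['tcp_pos']
print(e);q=ray(f,*e[0],p[2]+.0045);print('pulley',q,p)
a=cv2.imread('pics/s1.png')[175:235,320:385];b=cv2.imread('pics/w1.png')[265:345,295:395];t=cv2.imread('pics/t1.png')[155:200,295:345]
R=lambda i,s:cv2.resize(i,None,fx=s,fy=s,interpolation=2)
ims=[R(a,4),R(b,3),R(t,4)];h=max(i.shape[0] for i in ims)
cv2.imwrite('pics/c3.png',np.hstack([cv2.copyMakeBorder(i,0,h-i.shape[0],0,0,0) for i in ims]))
E
```

```text
cam [0.33671992 0.24028207 0.24956226]
((323.48236083984375, 260.2162170410156), (101.22810363769531, 109.60224151611328), 89.7641372680664)
pulley [0.39910817 0.22113409 0.11726539] [0.39814073 0.21996759 0.11276539]
```

View pics/c3.png

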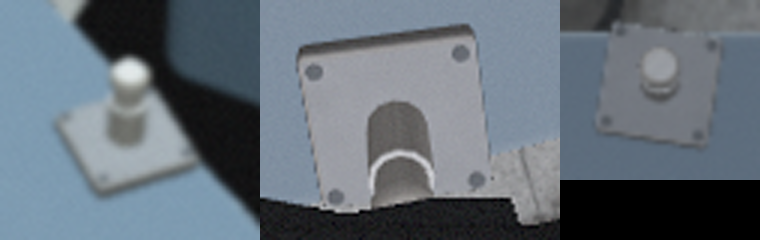

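```bash
python3 - <<'E'
from h import *
f=dict(np.load('/tmp/wrist.npz'));g=dict(np.load('/tmp/top.npz'));a=dict(np.load('/tmp/scene.npz'))
d=np.array([.3987,.2197,.1534])-[.39814,.21997,.11277]
T=f['world_to_cam'].copy();T[:3,3]-=T[:3,:3]@d;f['world_to_cam']=T
h=[ray(f,*p,.012) for p in[(313,289),(361.7,282.7),(320.3,330.7),(367.3,325)]];print('wrist holes',np.round(h,4)[:,:2].tolist(),np.mean(h,0))
print('top',ray(g,319.6,171.1,.064),ray(g,319.2,176.3,.012));print('scene',ray(a,352.6,193.4,.064))
print('check pulley scene/top', ray(g,310.5,229.5,.014))
E
```

```text
wrist holes [[0.4974, 0.1789], [0.5058, 0.2308], [0.5499, 0.1705], [0.5586, 0.2227]] [0.52790226 0.20072731 0.012     ]
top [0.5211826  0.19997152 0.064     ] [0.51951254 0.20057885 0.012     ]
scene [0.51977809 0.19616202 0.064     ]
check pulley scene/top [0.39994411 0.2197682  0.014     ]
```

```bash
python3 -m crank '10 -2 0 0;20 -4 0 0;20 -4 0 0;20 -4 0 0;20 -4 0 0;20 -3 -10 0;12 0 -10 0;0 0 -12 0'
python3 - <<'E'
from h import *
f=shot('wrist');s=state();p=s['tcp_pos'];print(p,s['contact_force'])
hsv=cv2.cvtColor(f['frame'],cv2.COLOR_RGB2HSV)
k=((hsv[...,1]<30)&(hsv[...,2]>185)).astype(np.uint8);k[:190]=0;k[330:]=0;k[:,:265]=0;k[:,385:]=0
c=max(cv2.findContours(k,0,1)[0],key=cv2.contourArea);e=cv2.fitEllipse(c);q=ray(f,*e[0],p[2]+.0045);print(e[0],'pulley',q)
cv2.imwrite('pics/c4.png',cv2.resize(f['frame'][190:340,240:400],None,fx=4,fy=4,interpolation=2)[:,:,::-1])
E
```

```text
time: 8.35
tcp_pos: [0.5221, 0.1991, 0.0801]
orientation: [-90.0, -0.0, -17.5]
contact_force: [0.1, -0.2, -1.2]
grip_width: 0.0533
[0.51945765 0.19852289 0.07795395] [-2.0537752   0.56745026 -1.84713947]
(323.477294921875, 259.9222412109375) pulley [0.52152845 0.19953455 0.08245395]
```

View pics/c4.png

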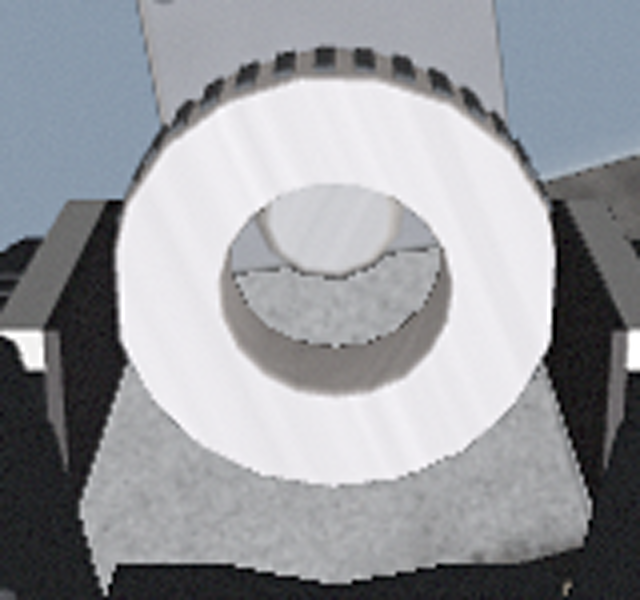

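```bash
python3 - <<'E'
from h import *
f=dict(np.load('/tmp/wrist.npz'))
for v in(241,242,243):print(ray(f,322.6,v,.063))
print(ray(f,240+258/4,190+210/4,.063),ray(f,240+403/4,190+210/4,.063),ray(f,240+332/4,190+277/4,.063))
print('bore underside bottom',ray(f,240+335/4,190+345/4,.0685),'top bore bottom',ray(f,240+337/4,190+394/4,.0825))
E
```

```text
[0.51945954 0.19968569 0.063     ]
[0.52003145 0.19950541 0.063     ]
[0.52060445 0.19932479 0.063     ]
[0.5172813  0.18976418 0.063     ] [0.52336289 0.20909334 0.063     ] [0.53014067 0.19655708 0.063     ]
bore underside bottom [0.53757506 0.19465945 0.0685    ] top bore bottom [0.53681365 0.19514235 0.0825    ]
```

```bash
python3 -m crank '-2.5 0.5 0 0;0 0 -3 0;0 0 -3 0;0 0 -3 0;0 0 -3 0;0 0 -3 0;0 0 0 0;0 0 0 0'
python3 -c "
from h import *
s=state();print(s['contact_force'],s['ft_torque'])"
```

```text
time: 9.2
tcp_pos: [0.518, 0.1997, 0.0662]
orientation: [-90.0, 0.0, -17.5]
contact_force: [-0.6, -0.6, -0.9]
grip_width: 0.0535
[-0.62531203 -0.57204505 -0.92230787] [-0.02902839 -0.04433484  0.00691081]
```

```bash
python3 -m crank '0 0 -5 0;0 0 -5 0;0 0 -5 0;0 0 -5 0;0 0 -5 0;0 0 -5 0;0 0 -5 0;0 0 -3 0'
python3 -m crank '0 0 -2 0;0 0 -2 0;0 0 -1 0;0 0 0 0;0 0 0 0;0 0 0 0;0 0 0 0;0 0 0 0'
```

```text
time: 10.0
tcp_pos: [0.5179, 0.1996, 0.0277]
orientation: [-90.0, 0.0, -17.5]
contact_force: [-0.1, 0.5, -0.9]
grip_width: 0.0532
time: 10.8
tcp_pos: [0.5181, 0.1997, 0.0234]
orientation: [-90.0, -0.0, -17.5]
contact_force: [0.2, 1.0, -1.0]
grip_width: 0.0534
```

```bash
python3 -m crank '0 0 -1 0;0 0 -1 0;0 0 0 0;0 0 0 0;0 0 0 0;0 0 0 0;0 0 0 0;0 0 0 0'
python3 -m crank '0 0 0 0;0 0 0 0;0 0 0 0;0 0 0 0;0 0 0 0;0 0 0 0;0 0 0 0;0 0 0 0' 0.85
```

```text
time: 11.6
tcp_pos: [0.5181, 0.1997, 0.0217]
orientation: [-90.0, -0.0, -17.5]
contact_force: [-1.7, -0.5, 5.4]
grip_width: 0.0535
time: 12.4
tcp_pos: [0.5181, 0.1997, 0.0213]
orientation: [-90.0, 0.0, -17.5]
contact_force: [-0.7, 0.1, -1.0]
grip_width: 0.0724
```

```bash
python3 -m crank '0 0 10 0;0 0 20 0;0 0 25 0;0 0 25 0;0 0 25 0;0 0 20 0;-5 -10 5 0;-10 -20 0 0'
python3 -m crank '-10 -20 0 0;-10 -25 0 0;-10 -25 0 0;-10 -25 0 0;-10 -20 0 0;-10 -15 0 0;0 -5 0 0;0 0 0 0'
python3 - <<'E'
from h import *
f=shot('wrist','w5.png');s=state();p=s['tcp_pos'];print(p,s['grip_width'])
hsv=cv2.cvtColor(f['frame'],cv2.COLOR_RGB2HSV)
k=((hsv[...,1]<45)&(hsv[...,2]>140)).astype(np.uint8);k[:140]=0;k[240:]=0;k[:,:260]=0;k[:,390:]=0
c=max(cv2.findContours(k,0,1)[0],key=cv2.contourArea);e=cv2.fitEllipse(c);print(e,ray(f,*e[0],.014))
E
```

```text
time: 13.2
tcp_pos: [0.5037, 0.1699, 0.1524]
orientation: [-89.9, -0.1, -17.4]
contact_force: [-0.1, 0.1, 0.2]
grip_width: 0.0733
time: 14.0
tcp_pos: [0.4428, 0.0341, 0.1512]
orientation: [-90.0, 0.0, -17.5]
contact_force: [0.0, -0.3, -0.7]
grip_width: 0.073
[0.44331887 0.03460039 0.15126823] 0.0726883646769588
((322.68365478515625, 193.08950805664062), (41.063507080078125, 41.22508239746094), 13.70698356628418) [0.44054277 0.03435693 0.014     ]
```

```bash
python3 -m crank '0 0 -25 0;0 0 -25 0;0 0 -25 0;0 0 -25 0;0 0 -20 0;0 0 -12 0;0 0 -6 0;0 0 0 0' 0.7
python3 -m crank '0 0 0 0;0 0 0 0;0 0 0 0;0 0 0 0;0 0 0 0;0 0 0 0;0 0 0 0;0 0 0 0' 0.38
```

```text
time: 14.85
tcp_pos: [0.4431, 0.035, 0.0129]
orientation: [-90.0, 0.0, -17.4]
contact_force: [-0.1, -0.2, 0.8]
grip_width: 0.0597
time: 15.65
tcp_pos: [0.4437, 0.0348, 0.0145]
orientation: [-90.0, -0.1, -17.5]
contact_force: [-1.7, 0.3, 7.0]
grip_width: 0.0365
```

```bash
python3 -m crank '0 0 5 0;0 0 15 0;0 0 20 0;0 0 20 0;0 0 15 0;5 10 5 0;10 25 0 0;10 25 0 0'
python3 -m crank '10 25 0 0;10 25 0 0;10 20 0 0;10 20 0 0;5 10 0 0;5 5 0 0;0 0 -5 0;0 0 -2 0'
python3 - <<'E'
from h import *
f=shot('wrist');s=state();print(s['tcp_pos'],s['contact_force'])
cv2.imwrite('pics/c5.png',cv2.resize(f['frame'][190:340,240:400],None,fx=4,fy=4,interpolation=2)[:,:,::-1])
E
```

```text
time: 16.45
tcp_pos: [0.4688, 0.0957, 0.0938]
orientation: [-90.0, -0.1, -17.5]
contact_force: [-0.8, -1.2, 0.1]
grip_width: 0.0364
time: 17.25
tcp_pos: [0.5173, 0.199, 0.0856]
orientation: [-90.1, 0.1, -17.5]
contact_force: [0.1, -0.6, -0.8]
grip_width: 0.0364
[0.51713134 0.19875978 0.08535415] [0.91208412 0.40901073 0.09257953]
```

View pics/c5.png

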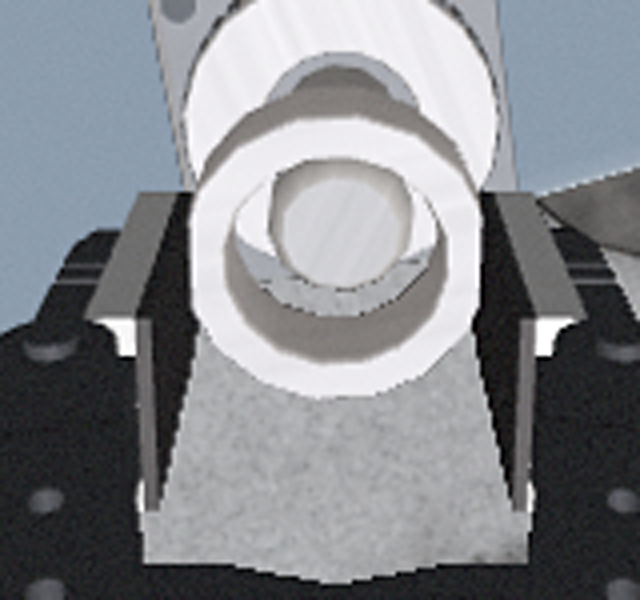

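```bash
python3 - <<'E'
from h import *
f=dict(np.load('/tmp/wrist.npz'));r=lambda u,v,z:ray(f,240+u/4,190+v/4,z).round(4)
d=np.array([.954,-.3,0])
print('spindle',r(341.5,290,.063)-.011*d, (r(270,222,.063)+r(413,222,.063))/2)
print('bore top',r(336.5,362,.0848)-.014*d,r(336.5,157,.0848)+.014*d,'under',r(338,317,.0708)-.014*d)
E
```

```text
spindle [0.519806 0.1997   0.063   ] [0.52   0.1996 0.063 ]
bore top [0.516044 0.2      0.0848  ] [0.515956 0.2      0.0848  ] under [0.517044 0.2      0.0708  ]
```

Spacer centre is about 3 mm short in x, so I'll shift by +3 and lower it.

```bash
python3 -m crank '3 -0.3 0 0;0 0 0 0;0 0 -4 0;0 0 -4 0;0 0 -4 0;0 0 -4 0;0 0 0 0;0 0 0 0'
python3 -m crank '0 0 -4 0;0 0 -4 0;0 0 -4 0;0 0 -4 0;0 0 -4 0;0 0 -3 0;0 0 -2 0;0 0 0 0'
```

```text
time: 18.1
tcp_pos: [0.5209, 0.1994, 0.0701]
orientation: [-90.0, 0.0, -17.5]
contact_force: [0.1, -0.1, -0.4]
grip_width: 0.0364
time: 18.9
tcp_pos: [0.5209, 0.1993, 0.045]
orientation: [-90.0, 0.0, -17.5]
contact_force: [0.2, -0.3, -0.1]
grip_width: 0.0363
```

```bash
python3 -m crank '0 0 -1 0;0 0 -1 0;0 0 -1 0;0 0 -1 0;0 0 0 0;0 0 0 0;0 0 0 0;0 0 0 0'
```

```text
time: 19.7
tcp_pos: [0.5211, 0.1994, 0.0413]
orientation: [-90.0, -0.0, -17.5]
contact_force: [-0.3, -0.9, -1.0]
grip_width: 0.0364
```

```bash
python3 -m crank '0 0 -1 0;0 0 -0.5 0;0 0 0 0;0 0 0 0;0 0 0 0;0 0 0 0;0 0 0 0;0 0 0 0'
```

```text
time: 20.5
tcp_pos: [0.5212, 0.1995, 0.0405]
orientation: [-90.0, -0.0, -17.5]
contact_force: [-3.8, -0.2, 8.6]
grip_width: 0.0364
```

```bash
python3 -m crank '0 0 0 0;0 0 0 0;0 0 0 0;0 0 2 0;0 0 8 0;0 0 20 0;0 0 25 0;0 0 25 0' 0.75
python3 -m crank '0 0 25 0;0 0 25 0;0 0 25 0;-10 12 25 4;-20 25 0 4;-20 25 0 4;-20 25 0 4;-20 25 0 4'
python3 -m crank '-15 15 0 4;-10 10 0 4;-4 3 0 4;0 0 0 1;0 0 0 0;0 0 0 0;0 0 0 0;0 0 0 0'
python3 - <<'E'
from h import *
f=shot('wrist','w6.png');s=state();print(s['tcp_pos'],s['contact_force'])
E
```

```text
time: 21.3
tcp_pos: [0.5209, 0.1993, 0.121]
orientation: [-90.0, 0.0, -17.5]
contact_force: [1.3, -0.5, 0.2]
grip_width: 0.064
time: 22.1
tcp_pos: [0.4302, 0.3122, 0.2205]
orientation: [-90.0, -0.0, 2.7]
contact_force: [-0.9, 0.4, 0.4]
grip_width: 0.0638
time: 22.9
tcp_pos: [0.4023, 0.3391, 0.2198]
orientation: [-90.0, 0.0, 15.5]
contact_force: [-0.3, 0.7, 0.4]
grip_width: 0.064
[0.40225188 0.3391718  0.21974483] [-0.07932798  0.16957407 -0.04721817]
```

View pics/w6.png

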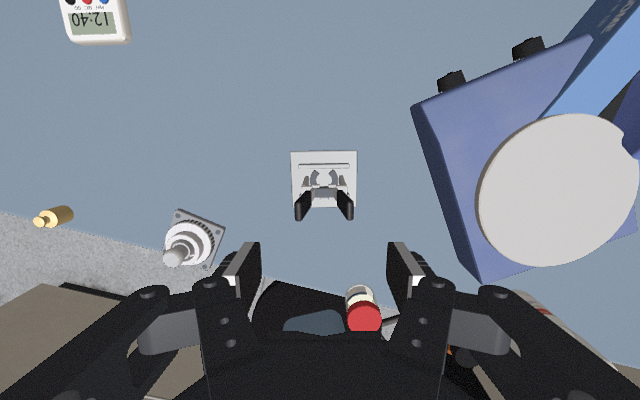

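The pliers are square to the gripper. The black handles run from about (297–355, 188–220), with their tops at the lower ends, and the assembled stack is at (185,245). I'll measure the handles.

```bash
python3 - <<'E'
from h import *
f=dict(np.load('/tmp/wrist.npz'));fr=f['frame']
k=(fr.max(2)<60).astype(np.uint8);k[:180]=0;k[230:]=0;k[:,:280]=0;k[:,370:]=0
for c in sorted(cv2.findContours(k,0,1)[0],key=cv2.contourArea)[-2:]:
    print(cv2.boundingRect(c),cv2.contourArea(c))
cv2.imwrite('pics/c6.png',cv2.resize(fr[140:230,280:370],None,fx=6,fy=6,interpolation=2)[:,:,::-1])
p=state()['tcp_pos'];Rz=np.deg2rad(15.5);ex=np.array([np.cos(Rz),np.sin(Rz),0]);ey=np.array([-np.sin(Rz),np.cos(Rz),0])
o=np.array([p[0],p[1],0])
for n,q in dict(ctop=o+[0,0,.139],lout=o+ey*.02+[0,0,.139],rout=o-ey*.02+[0,0,.139],front=o+ex*.008+[0,0,.139],back=o-ex*.008+[0,0,.139],rest=o+[0,0,.006]).items():print(n,proj(f,q).round(1))
E
```

```text
(337, 190, 16, 29) 219.5
(295, 191, 16, 30) 221.0
ctop [323.4 212.4]
lout [349.4 212.4]
rout [297.5 212.4]
front [323.4 222.2]
back [323.4 202.4]
rest [323.4 180.5]
```

View pics/c6.png

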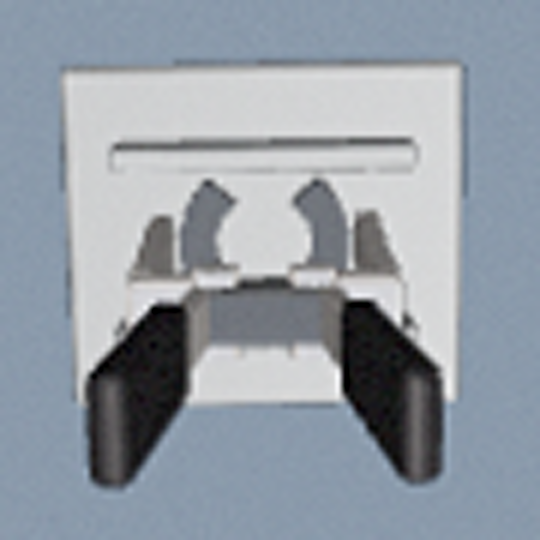

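```bash
python3 -m crank '-1 0.5 -20 1;0 0 -20 0;0 0 -20 0;0 0 -20 0;0 0 -15 0;0 0 -10 0;0 0 -7 0;0 0 0 0'
python3 -m crank '0 0 0 0;0 0 0 0;0 0 0 0;0 0 0 0;0 0 0 0;0 0 0 0;0 0 0 0;0 0 0 0' 0.1
python3 - <<'E'
from h import *
f=shot('wrist');s=state();print(s['tcp_pos'],s['contact_force'],s['ft_torque'],s['grip_width'])
cv2.imwrite('pics/c7.png',cv2.resize(f['frame'][100:400,170:470],None,fx=2,fy=2)[:,:,::-1])
E
```

```text
time: 23.75
tcp_pos: [0.4008, 0.3396, 0.1072]
orientation: [-90.0, 0.1, 16.5]
contact_force: [0.0, -1.0, 0.2]
grip_width: 0.064
time: 24.55
tcp_pos: [0.4023, 0.3401, 0.1092]
orientation: [-90.0, -0.2, 16.6]
contact_force: [1.5, -2.7, 7.3]
grip_width: 0.0235
[0.40228583 0.34009339 0.10924047] [ 1.97620979 -2.76692002  8.45892537] [-0.82432874 -0.42070546  0.02227722] 0.02399951420860287
```

View pics/c7.png

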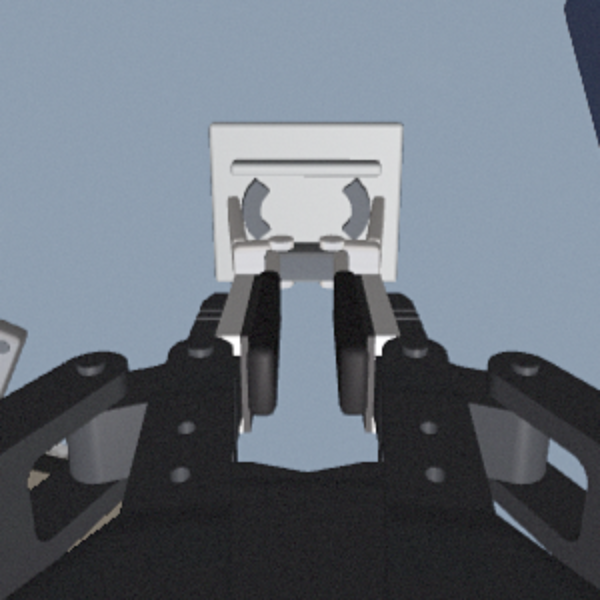

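```bash
python3 -m crank '0 0 3 0;0 0 5 0;0 0 10 0;0 0 15 0;0 0 20 0;0 0 20 0;0 0 7 0;0 0 0 0'
python3 -m crank '10 -12 0 0;15 -18 0 0;18 -20 0 0;20 -25 0 0;20 -25 0 0;15 -20 0 0;12 -15 0 0;8 -5 0 0'
python3 -m crank '0 0 0 0;0 0 0 0;0 0 0 0;0 0 0 0;0 0 0 0;0 0 0 0;0 0 0 0;0 0 0 0'
python3 - <<'E'
from h import *
f=shot('wrist');s=state();print(s['tcp_pos'],s['orientation'],s['contact_force'],s['ft_torque'],s['grip_width'])
a=shot('scene');cx,cy=map(int,proj(a,[.52,.2,.1]))
i=cv2.resize(f['frame'][140:260,240:400],None,fx=3.5,fy=3.5,interpolation=2);j=cv2.resize(a['frame'][cy-70:cy+70,cx-40:cx+40],(240,420),interpolation=2)
cv2.imwrite('pics/c8.png',np.hstack([i,j])[:,:,::-1])
E
```

```text
time: 25.4
tcp_pos: [0.4015, 0.3404, 0.189]
orientation: [-89.9, -0.1, 16.5]
contact_force: [-0.4, 0.7, -1.3]
grip_width: 0.0242
time: 26.2
tcp_pos: [0.5195, 0.1976, 0.1866]
orientation: [-90.0, 0.1, 16.4]
contact_force: [-0.4, -0.5, -1.3]
grip_width: 0.0238
time: 27.0
tcp_pos: [0.5191, 0.2, 0.1878]
orientation: [-90.0, -0.0, 16.5]
contact_force: [0.2, 0.3, -0.9]
grip_width: 0.0243
[0.51904761 0.19992479 0.18780831] [-9.00000215e+01 -3.59450505e-03  1.65403454e+01] [ 0.38894337  0.37233746 -1.55393816] [-0.02904471 -0.0418965   0.0226482 ] 0.02363514935308712
```

View pics/c8.png

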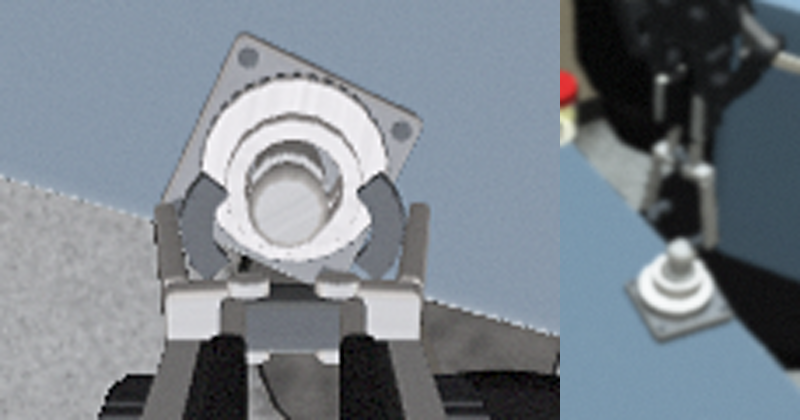

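The ring halves are spread either side of (292,226) in the crop, with the spindle top at about (289,205). The scene view shows the pliers upright, hanging above the stacked pulley and collar.

```bash
python3 - <<'E'
from h import *
f=dict(np.load('/tmp/wrist.npz'));fr=f['frame']
r=lambda u,v,z:ray(f,240+u/3.5,140+v/3.5,z)
t=np.deg2rad(16.5);d=np.array([np.cos(t),np.sin(t),0])
print('spindle',r(289,205,.063),r(289,246,.063)-.011*d)
for z in(.0885,.0908):print('ring',r(292.5,226,z), 'outer width',np.linalg.norm(r(181,226,z)-r(405,226,z)))
g=cv2.resize(fr[140:260,240:400],None,fx=3.5,fy=3.5,interpolation=2)
# dark ring mask: colour of ring sample
for p in[(197,226),(387,226)]:print(g[p[1],p[0]])
h=g.astype(int);k=np.zeros(g.shape[:2],np.uint8)
for p,(x0,x1) in{(197,226):(170,235),(387,226):(350,410)}.items():
    m=(np.abs(h-h[p[1],p[0]]).max(2)<25).astype(np.uint8);m[:,:x0]=0;m[:,x1:]=0;m[:165]=0;m[283:]=0
    n,l,s,c=cv2.connectedComponentsWithStats(m);j=l[p[1],p[0]];print(s[j],c[j])
# spindle top hough-like: bright face
E
```

```text
spindle [0.5193078  0.19933424 0.063     ] [0.51949726 0.1994034  0.063     ]
ring [0.51781439 0.19981327 0.0885    ] outer width 0.053229311264410516
ring [0.51721007 0.19963001 0.0908    ] outer width 0.052706283661785897
[110 115 120]
[113 117 124]
[ 170  171   65  112 4343] [198.35413309 234.36794842]
[ 350  172   60  111 3852] [382.91744548 233.76505711]
```

```bash
python3 -m crank '2 0 0 0;0 0 -3 0;0 0 -3 0;0 0 -4 0;0 0 -4 0;0 0 0 0;0 0 0 0;0 0 0 0'
python3 - <<'E'
from h import *
f=shot('wrist');s=state();p=s['tcp_pos'];print(p,s['contact_force'],s['ft_torque'],s['grip_width'])
fr=f['frame'];t=np.deg2rad(16.5);ex=np.array([np.cos(t),np.sin(t),0]);ey=np.array([-np.sin(t),np.cos(t),0])
c=np.array([.5196,.1995,0]);u,v=proj(f,c+[0,0,.063]);print('spindle predicted px',u,v)
for d,e in((ey,'+y'),(-ey,'-y'),(ex,'+x'),(-ex,'-x')):
    L=[]
    for k in np.arange(6,30,.75):
        a,b=proj(f,c+[0,0,p[2]-.103+.006]+d*k/1000) if 'y' in e else proj(f,c+[0,0,.063]+d*k/1000)
        L.append(f"{k:.1f}:"+str(int(cv2.getRectSubPix(fr,(1,1),(a,b)).mean())))
    print(e,*L)
E
```

```text
time: 27.9
tcp_pos: [0.5212, 0.1999, 0.1739]
orientation: [-90.0, -0.0, 16.5]
contact_force: [1.0, 0.6, -1.7]
grip_width: 0.0238
[0.52117435 0.19994215 0.1739407 ] [-0.21296177  0.7576095  -1.13993543] [-0.03137686  0.0203369  -0.02102855] 0.02403669036468348
spindle predicted px 323.36472798808825 200.59722481860558
+y 6.0:203 6.8:191 7.5:173 8.2:162 9.0:173 9.8:210 10.5:233 11.2:234 12.0:231 12.8:232 13.5:231 14.2:229 15.0:229 15.8:233 16.5:236 17.2:237 18.0:217 18.8:142 19.5:113 20.2:114 21.0:114 21.8:119 22.5:118 23.2:116 24.0:116 24.8:115 25.5:104 26.2:88 27.0:98 27.8:105 28.5:103 29.2:106
-y 6.0:203 6.8:202 7.5:202 8.2:184 9.0:155 9.8:163 10.5:205 11.2:230 12.0:230 12.8:229 13.5:232 14.2:232 15.0:230 15.8:231 16.5:235 17.2:223 18.0:193 18.8:149 19.5:116 20.2:114 21.0:115 21.8:115 22.5:115 23.2:116 24.0:116 24.8:117 25.5:117 26.2:112 27.0:103 27.8:100 28.5:104 29.2:104
+x 6.0:203 6.8:202 7.5:203 8.2:203 9.0:201 9.8:191 10.5:184 11.2:212 12.0:229 12.8:231 13.5:218 14.2:191 15.0:153 15.8:165 16.5:170 17.2:168 18.0:140 18.8:74 19.5:54 20.2:56 21.0:59 21.8:60 22.5:66 23.2:89 24.0:104 24.8:110 25.5:113 26.2:119 27.0:116 27.8:115 28.5:115 29.2:115
-x 6.0:206 6.8:202 7.5:180 8.2:164 9.0:151 9.8:139 10.5:123 11.2:108 12.0:112 12.8:184 13.5:207 14.2:172 15.0:123 15.8:101 16.5:104 17.2:101 18.0:149 18.8:207 19.5:232 20.2:233 21.0:232 21.8:233 22.5:234 23.2:176 24.0:130 24.8:151 25.5:202 26.2:233 27.0:236 27.8:235 28.5:234 29.2:234
```

```bash
python3 - <<'E'
from h import *
f=dict(np.load('/tmp/wrist.npz'));fr=f['frame'];t=np.deg2rad(16.5);ex=np.array([np.cos(t),np.sin(t),0]);ey=np.array([-np.sin(t),np.cos(t),0])
c=np.array([.5196,.1995,.1739-.103+.006])
for s in(1,-1):
    L=[]
    for a in range(-85,90,5):
        r=np.deg2rad(a);u,v=proj(f,c+s*ey*.009+.0125*(s*ey*np.cos(r)+ex*np.sin(r)))
        L.append(f"{a}:{int(cv2.getRectSubPix(fr,(1,1),(u,v)).mean())}")
    print(*L)
E
```

```text
-85:170 -80:153 -75:175 -70:233 -65:234 -60:228 -55:96 -50:108 -45:114 -40:116 -35:115 -30:117 -25:116 -20:116 -15:116 -10:116 -5:117 0:117 5:116 10:116 15:117 20:113 25:116 30:117 35:115 40:116 45:115 50:116 55:141 60:145 65:111 70:101 75:105 80:104 85:107
-85:139 -80:183 -75:229 -70:228 -65:231 -60:222 -55:156 -50:90 -45:116 -40:115 -35:114 -30:114 -25:116 -20:116 -15:117 -10:116 -5:116 0:115 5:115 10:116 15:114 20:117 25:114 30:116 35:114 40:118 45:117 50:125 55:129 60:113 65:92 70:109 75:108 80:103 85:106
```

The ring is centred on the spindle within about 0.5 mm in both directions and fully spread (inner radius about 18.5 mm), so I'll lower it to the groove.

```bash
python3 -m crank '0 0 -3 0;0 0 -3 0;0 0 -3 0;0 0 -3 0;0 0 -2 0;0 0 0 0;0 0 0 0;0 0 0 0'
python3 -m crank '0 0 -3 0;0 0 -3 0;0 0 -2 0;0 0 -2 0;0 0 -2 0;0 0 0 0;0 0 0 0;0 0 0 0'
python3 - <<'E'
from h import *
f=shot('wrist');b=shot('scene','s9.png');s=state();p=s['tcp_pos'];print(p,s['orientation'],s['contact_force'],s['ft_torque'],s['grip_width'])
fr=f['frame'];t=np.deg2rad(16.5);ex=np.array([np.cos(t),np.sin(t),0]);ey=np.array([-np.sin(t),np.cos(t),0])
for z in (p[2]-.097,):
  c=np.array([.5196,.1995,z])
  for s in(1,-1):
    print('rad',*[f"{k:.1f}:{int(cv2.getRectSubPix(fr,(1,1),tuple(proj(f,c+s*ey*k/1000))).mean())}" for k in np.arange(13,29,.75)])
    print('ang',*[f"{a}:{int(cv2.getRectSubPix(fr,(1,1),tuple(proj(f,c+s*ey*.009+.0125*(s*ey*np.cos(np.deg2rad(a))+ex*np.sin(np.deg2rad(a)))))).mean())}" for a in range(-75,80,5)])
E
```

```text
time: 28.75
tcp_pos: [0.5211, 0.1999, 0.1599]
orientation: [-90.0, -0.0, 16.5]
contact_force: [-0.3, -0.4, -1.3]
grip_width: 0.0237
time: 29.55
tcp_pos: [0.5211, 0.1999, 0.1479]
orientation: [-90.0, -0.0, 16.5]
contact_force: [0.5, -0.4, -0.8]
grip_width: 0.0238
[0.52112556 0.19992518 0.1478935 ] [-8.99988533e+01 -1.10423538e-02  1.65363159e+01] [-0.62895393 -0.5080677  -1.06312948] [ 0.01513952  0.01741644 -0.00970891] 0.023212538663637868
rad 13.0:117 13.8:157 14.5:231 15.2:227 16.0:226 16.8:228 17.5:231 18.2:186 19.0:130 19.8:111 20.5:113 21.2:116 22.0:115 22.8:115 23.5:114 24.2:114 25.0:113 25.8:96 26.5:91 27.2:98 28.0:103 28.8:103
ang -75:235 -70:234 -65:235 -60:230 -55:90 -50:108 -45:117 -40:117 -35:115 -30:115 -25:115 -20:114 -15:116 -10:116 -5:116 0:116 5:114 10:114 15:115 20:116 25:114 30:116 35:115 40:117 45:115 50:122 55:207 60:221 65:125 70:98 75:102
rad 13.0:212 13.8:225 14.5:225 15.2:226 16.0:227 16.8:228 17.5:221 18.2:237 19.0:169 19.8:122 20.5:113 21.2:114 22.0:116 22.8:115 23.5:113 24.2:114 25.0:115 25.8:115 26.5:110 27.2:101 28.0:101 28.8:101
ang -75:230 -70:231 -65:229 -60:214 -55:138 -50:88 -45:114 -40:113 -35:114 -30:113 -25:114 -20:116 -15:115 -10:116 -5:115 0:115 5:116 10:116 15:115 20:116 25:114 30:114 35:115 40:114 45:115 50:126 55:168 60:198 65:132 70:100 75:104
```

```bash
python3 -c "
from h import *
print(bot.job_done());s=state();print(s['time'],s['tcp_pos'],s['contact_force'],s['grip_width'])"
```

```text
the job is handed in; nothing more can be done
None
the job is handed in; nothing more can be done
```

The mixer drive is assembled and the job was handed in at about 29.7 s. The pulley is flat on the foot plate with the spacer on top of it. The gripper still holds the pliers squeezed, with the spread ring round the groove.

**Last checks:**
- **Ring spread and centring:** in the wrist image the ring measured about 18.5 mm inner and 26 mm outer radius, which is fully spread. It was centred on the spindle to about 0.5 mm.
- **Ring height:** its centre works out at about 48 mm, against the 47.5 mm target. That comes from the tool position and assumes the pliers have not slipped in the grip. I saved a scene picture but did not use it to check the height.
- **Contact:** wrist force stayed near 1 N while lowering, so the ring is not touching the spindle or the collar.

**What went wrong or disagreed:**
- The first try at the pulley closed on top of it with about 34 N, under the 40 N limit. I raised, confirmed the pulley had not moved, and gripped it lower.
- An early wrist-camera estimate of the spindle was about 7 mm off. I dropped it and used close views instead.
- The gripper reads about 3 mm narrower than the true size of what it holds.

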